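# Box the last knife handle and slide the box into its bay

### The job

Lift the empty steel box off the wooden stand, set it down gently on the bench just in front of the empty bay of the wire rack, lined up with the bay, and let go of it. Drop the loose knife handle into it, then, without lifting the loaded box again, gently push it along the bench into the bay until it is fully home against the stop bar. Keep the box upright and leave everything else where it is.

Things in the scene. Friction and masses are not known exactly. Their poses are not given: they have to be found in the camera images.
- box: Open-topped, empty plain steel box, 140 long (its x) x 60 wide (its y) x 40 high, walls and floor 3 mm; mass about 0.2 kg. Starts on the wooden stand. Both ends are alike. Origin: centre of its underside, z up.
- stand: Fixed wooden block on which the box starts, 180 (x) x 100 (y) x 45 high. Origin: centre of its underside.
- handle: Loose knife handle lying on the bench: lacquered wood, 26 wide (its y) x 22 high with rounded edges, with a brass ferrule (20 diameter, 22 long) at its +x end, 100 long in all, no blade. Origin: centre of its underside, z up.
- handle_mid (a point): Centre of the loose handle, 11 mm above its underside.
- bay_home (a point): Point on the bench in the empty bay of the rack: the box is fully home when its origin is here and its long side along x. Axes: x points into the bay (the push direction, roughly world +y), z up. The stop bar is 70 mm past it. When home the box sticks 7 mm out of the mouth.
- bay_mouth (a point): Middle of the mouth of the empty bay, 63 mm before bay_home along x and 20 mm above the bench.
- bay_a: One of the two occupied bays, with its full box of handles (fixed). Origin: on the bench at its home point, axes as the rack.
- bay_b: The other occupied bay with its full box (fixed). Origin and axes likewise.
- knife: Bystander: finished knife lying on the bench: the same kind of handle, with a blade towards its +x, reaching 227 from the origin; 42 wide, 22 high. Origin: under the middle of its handle.
- wheel: Bystander: grey abrasive disc lying flat, 104 diameter, 22 thick. Origin: centre of its underside.
- dish: Bystander: small steel dish, 70 diameter, 25 high. Origin: centre of its underside.
- offcut: Bystander: pale wooden strip, 130 (x) x 45 (y) x 20 high. Origin: centre of its underside.
- rack: Fixed rack of three wire bays side by side, 86 mm apart; two hold full boxes, which one is empty varies. A bay is open at its mouth and floor; side wires 72 mm apart inside; cross wires over it, underside 52, top 58 above the bench. Stop bar across the far ends, 262 long (its y), 30 high. Origin: on the bench at the home point of the middle bay; x into the bays.
Not all that is in view belongs to the job. Leave any green look-alike of the handle alone. Leave any blue look-alike of the part that bears bay_home alone.

How it is judged:
On the way, in this order (a step that is already met when the one before it is completed fails the run):
1. the empty box stands on the bench, level and released, in front of the empty bay (centre within 60 mm of the bay's centre line), its origin still more than 100 mm short of home (height (world z) of box between -0.004 and 0.006 m and angle between box's own z axis and vertical below 0.1 rad and x of box in the frame of bay_home below -0.1 m and y of box in the frame of bay_home between -0.06 and 0.06 m and contact force between the fingers and box below 0.1 N and linear speed of box below 0.02 m/s), for 0.2 s.
2. the handle lies in the box, released, while the box is still on the bench in front of the bay, more than 100 mm short of home (height (world z) of box between -0.004 and 0.006 m and angle between box's own z axis and vertical below 0.1 rad and x of box in the frame of bay_home below -0.1 m and y of box in the frame of bay_home between -0.06 and 0.06 m and x of handle_mid in the frame of box between -0.067 and 0.067 m and y of handle_mid in the frame of box between -0.027 and 0.027 m and z of handle_mid in the frame of box between 0 and 0.035 m and contact force between the fingers and handle below 0.1 N and linear speed of handle below 0.05 m/s), for 0.2 s.
At the end, for the whole second after the job is handed in: The box stands level on the bench in the bay that was empty, its end within 8 mm of the stop bar, within 12 mm of the bay's centre line and square to it within 0.15 rad; the handle lies inside it; both are at rest (height (world z) of box between -0.004 and 0.006 m and angle between box's own z axis and vertical below 0.1 rad and x of box in the frame of bay_home between -0.008 and 0.006 m and y of box in the frame of bay_home between -0.012 and 0.012 m and angle between the x axis of box and the x axis of bay_home, either way round below 0.15 rad and x of handle_mid in the frame of box between -0.067 and 0.067 m and y of handle_mid in the frame of box between -0.027 and 0.027 m and z of handle_mid in the frame of box between 0 and 0.035 m and linear speed of box below 0.01 m/s and linear speed of handle below 0.02 m/s); the robot touches nothing.
It fails at once if the box is dropped or flung (faster than 0.5 m/s while the fingers do not touch it) (linear speed of box above 0.5 m/s and contact force between the fingers and box below 0.1 N).
It fails at once if the box is tipped more than 0.6 rad (angle between box's own z axis and vertical above 0.6 rad).
It fails at once if the box is lifted more than 15 mm off the bench with the handle in it (x of handle_mid in the frame of box between -0.067 and 0.067 m and y of handle_mid in the frame of box between -0.027 and 0.027 m and z of handle_mid in the frame of box between 0 and 0.035 m and height (world z) of box above 0.015 m).
It fails at once if the box is rammed into the stop bar (over 60 N) (contact force between box and rack above 60 N).
It fails at once if a bystander (knife, disc, dish, offcut) is moved more than 20 mm (distance of any of knife, wheel, dish, offcut from where it was at the start of the episode above 0.02 m).
It also fails if it takes over 64 s, if anything falls off the work surface, if the arm or the gripper's body presses on something with over 40 N, if the wrist force passes 120 N, or if a joint passes its speed limit or range.

### The arm

A 6-joint arm with a two-finger parallel gripper is mounted at the origin on the work surface. World frame = base frame: x ahead of the robot, y to its left, z up, the work surface at z = 0. Lengths are in m, angles in rad, forces in N, time in s.
With the tool pointing down it reaches from about 0.375 to 0.975 m from the base axis. Payload 3.8 kg.
Tool frame: the origin (TCP) lies midway between the tips of the shut fingers; the grasp point (between the pads) lies grasp_offset behind it (grasp_offset is the distance from the TCP to the grasp point, in m); z points along the fingers, y is the line along which they close (so a half turn about z gives the same grasp; the last joint's range is limited). The gripper opens to 85 mm and grips with 20 to 120 N. Pads are 22 mm wide; open, the fingers measure 114 mm over their backs; the gripper's body (76 mm by 85 mm) begins 54 mm behind the grasp point. The pads swing forward as they close: fully open they stand 13 mm farther back than shut.
Start: joints at [-1.171, 0.264, 1.604, -0, 1.274, -0.037], TCP at [0.286, -0.612, 0.231] pointing down, gripper open.
Joint ranges: [-2.63, 2.63], [-0.94, 2.18], [0.31, 2.57], [-1.31, 4.45], [0, 2.66], [-2.55, 2.55]. Speed limits (rad/s): [2.57, 2.57, 3.14, 3.14, 3.14, 3.14].

### API

Orientations are given as a unit quaternion [w, x, y, z].
In Python, from station import * gives the robot as it stands.
- The arm moves only by the tool drive_tool, never from a script. Its argument "motion" is a list of rows, each an object with "translation": the shift along the tool's x, y, z in mm, a list of three; "turn": the turn, a rotation vector about the tool's x, y, z in rad, a list of three; "fingers": the finger opening in mm, from 0 to 85.4. A call has 1 to 20 rows; each row is the pose to reach, as a shift and turn from the pose commanded when the call began, along the tool's axes at that moment; what a row does not reach only later rows make up. A row lasts 1/8 s, in which the tool goes at most 62.5 mm and 10.7 degrees, less where a joint would pass 70% of its speed; a pose out of reach is approached as far as the arm can. A call with a gripper value outside its range is refused whole. The fingers move at their own pace and stop on an object; the grip force is fixed at half the most. Time passes only in rows, so rows that repeat a pose let the fingers close. It gives the time, the measured TCP pose, the force, the opening and the grip force at its end, in the units of the state.
- state(): the state, without advancing time (a new reading comes with each control period).
- snapshot(name): name is "scene" or "top" or "wrist"; returns a dict with "pixels" (480x640x3 uint8, red, green, blue), "range_z" (480x640 float32, m along the optical axis (not along the pixel's ray), 0 where there is no reading), "intrinsics" (3x3 intrinsics, pixels), "extrinsics" (4x4, takes a point from camera to world coordinates). Camera axes: x right, y down, z forward; pixel columns grow to the right and rows downward; lengths in m; the calibration is good to about 2 mm. The wrist camera is an equidistant fisheye: a pixel r from the principal point sees the ray r / f radians off the axis. A picture is of the moment at which its call begins.
- hand_in(): hands the job in; it is judged then, once.
Trained networks look in a picture, given as the dict that the camera call returned (one of the last four; its "shot" number tells which), for a name from the list of things; names that differ only in an ending like _2 or _b are one class to them, and where a whole thing is asked for, a point or a joint stands for the part that bears it (a point fixed in the world has none). Each returns a list of dicts, best first, with "conf" (0 to 1); they miss things now and then, are a little off and sometimes report something else, mostly with a low value. They report only what shows in the picture. A call takes as long as a camera call. They do not tell look-alikes from the thing itself.
- spot_in(picture, name): "centre" ([column, row] in pixels, amid what is visible of it).
- silhouettes(picture, name): "mask" (480x640 bool, what is visible of it) and "centre" ([column, row] in pixels, amid what is visible of it).
- tip_of(picture, name): "centre" ([column, row] in pixels: a listed point, or the origin of a listed thing).
The state is a dict: "time": time; "qpos": joint angles; "qd": joint speeds; "effort": joint torques, N m; "eef_pos": TCP position; "ee_rot": TCP orientation; "contact_force": force on the tool from outside, world axes, zero at the start; "ft_torque": the same for the moment, N m; "grip_width": opening from 0.0 (shut) to 1.0 (fully open); "grasp_force": force on a finger pad.
Only numpy, scipy, OpenCV 4.12 (cv2) and the standard library are available. Lean on these libraries where they do the work, as an engineer would, in place of code of your own. Each camera call takes 0.05 s, during which the arm holds its last target. There are 200 camera calls.

## Working session

There is one attempt and no reset: what is moved stays moved. The work goes in short steps, Python scripts to look and compute and a tool call to move; the robot and the scene stay as the last step left them, time stands still between calls to the robot, and variables do not carry over. Pictures are saved under pics/ and viewed, at most 10 in all, crops included, and the job is handed in when it is done.

Besides the shell and the picture viewer there is one more tool, called after "Emit:" by a JSON object that holds its "fn" and its "kwargs", one argument or row to a line. drive_tool: Moves the arm, as the interface text tells. Its arguments: {"type":"object","properties":{"motion":{"type":"array"}},"required":["motion"]}

```bash
mkdir -p pics
cat > h.py <<'E'
from station import *
import numpy as np, cv2
from scipy.spatial.transform import Rotation as R
def save(s,n,crop=None,scale=1):
    im=s["pixels"][:,:,::-1]
    if crop: im=im[crop[1]:crop[3],crop[0]:crop[2]]
    cv2.imwrite("pics/"+n,cv2.resize(im,None,fx=scale,fy=scale,interpolation=cv2.INTER_CUBIC))
def ray(s,u,v):
    K=s["intrinsics"];return np.array([(u-K[0,2])/K[0,0],(v-K[1,2])/K[1,1],1.0])
def cloud(s):  # pinhole only
    v,u=np.mgrid[:480,:640];K=s["intrinsics"];z=s["range_z"]
    P=np.stack([(u-K[0,2])/K[0,0]*z,(v-K[1,2])/K[1,1]*z,z],-1)
    T=s["extrinsics"];W=P@T[:3,:3].T+T[:3,3];W[z==0]=np.nan;return W
E
python3 - <<'E'
from h import *
st=state();print({k:np.round(v,3) for k,v in st.items()});
import station
print([n for n in dir(station) if 'grasp' in n], getattr(station,'grasp_offset',None))
for c in("top","scene"):
    s=snapshot(c);save(s,c+"0.png");W=cloud(s)
    print(c,np.round(s["extrinsics"],3).tolist())
    for n in("box","stand","handle","rack","bay_a","knife","wheel","dish","offcut"):
        for d in silhouettes(s,n)[:4]:
            m=d["mask"];p=W[m];p=p[~np.isnan(p[:,0])]
            if len(p)<5: continue
            r=cv2.minAreaRect(p[:,:2].astype(np.float32)*1000)
            print(n,round(d["conf"],2),np.round(d["centre"]),"med",np.round(np.median(p,0),3),"zmax",round(np.percentile(p[:,2],98),3),"rect",np.round(r[0]),np.round(r[1]),round(r[2],1),"rgb",s["pixels"][m].mean(0).round())
    for n in("bay_home","bay_mouth","handle_mid","box","rack"):
        for d in tip_of(s,n)[:3]:print("tip",n,round(d["conf"],2),np.round(d["centre"]))
E
```

```text
{'time': np.float64(0.0), 'qpos': array([-1.171,  0.265,  1.605, -0.   ,  1.274, -0.037]), 'qd': array([ 0.001, -0.002, -0.   , -0.001,  0.   , -0.001]), 'effort': array([ 1.0000e-03, -5.1511e+01, -3.6731e+01,  0.0000e+00,  1.3000e-02,
        0.0000e+00]), 'eef_pos': array([ 0.285, -0.611,  0.23 ]), 'ee_rot': array([-0.001,  0.976,  0.217, -0.   ]), 'contact_force': array([ 0.148, -0.01 ,  0.525]), 'ft_torque': array([ 0.018, -0.004, -0.025]), 'grasp_force': np.float64(0.0), 'grip_width': np.float64(0.999)}
['grasp_offset'] 0.0187
top [[-0.01, -0.987, 0.157, 0.354], [-1.0, 0.012, 0.01, 0.074], [-0.012, -0.157, -0.987, 1.353], [0.0, 0.0, 0.0, 1.0]]
box 0.75 [506. 249.] med [ 0.497 -0.342  0.049] zmax 0.086 rect [ 497. -337.] [ 63. 140.] 89.6 rgb [166. 162. 164.]
box 0.21 [401. 244.] med [ 0.515 -0.092  0.019] zmax 0.025 rect [522. -95.] [104.  30.] 9.8 rgb [207. 155.  87.]
stand 0.97 [484. 246.] med [ 0.515 -0.294  0.043] zmax 0.049 rect [ 513. -333.] [115. 192.] 87.3 rgb [170. 131.  98.]
handle 0.76 [396. 244.] med [ 0.516 -0.092  0.019] zmax 0.025 rect [522. -94.] [103.  30.] 12.8 
[... 2506 characters left out ...]
] [ 53. 276.] 6.7 rgb [182. 157. 137.]
wheel 0.77 [293. 185.] med [ 0.389 -0.14   0.021] zmax 0.024 rect [ 370. -162.] [142. 103.] 51.5 rgb [158. 157. 148.]
dish 0.78 [213. 317.] med [0.791 0.015 0.014] zmax 0.025 rect [797.  18.] [68. 81.] 28.0 rgb [158. 155. 159.]
offcut 0.86 [441. 235.] med [0.318 0.23  0.019] zmax 0.022 rect [297. 226.] [ 74. 129.] 4.5 rgb [211. 173. 134.]
offcut 0.32 [438. 264.] med [0.419 0.292 0.03 ] zmax 0.059 rect [408. 290.] [179. 149.] 8.4 rgb [157. 146. 139.]
tip bay_mouth 0.63 [477. 359.]
tip bay_mouth 0.59 [358. 302.]
tip handle_mid 0.73 [327. 231.]
tip handle_mid 0.71 [272. 223.]
tip handle_mid 0.5 [407. 304.]
tip box 0.87 [210. 171.]
tip rack 0.48 [210. 168.]
```

View pics/top0.png

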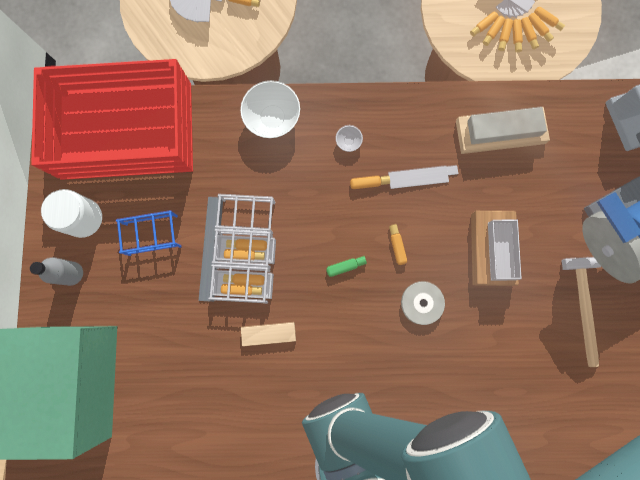

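View pics/scene0.png

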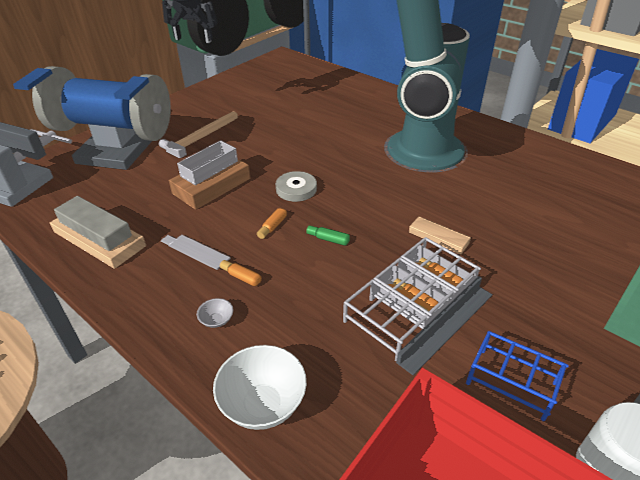

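The top view shows the box at (505,250) on the stand. The handle candidates are the orange one (398,245) and the green one (346,267); the description says lacquered wood with a brass ferrule, so orange. For the rack, the grey one has its empty bay at (246,213), and the blue one at (148,232) is a decoy. Next I'll fit the poses precisely.

```bash
cat >> h.py <<'E'
def fit(W,xr,yr,zr):
    m=(W[...,0]>xr[0])&(W[...,0]<xr[1])&(W[...,1]>yr[0])&(W[...,1]<yr[1])&(W[...,2]>zr[0])&(W[...,2]<zr[1])
    p=W[m];r=cv2.minAreaRect(p[:,:2].astype(np.float32)*1000)
    (w,h),a=r[1],r[2]
    if h>w:a+=90
    return len(p),np.round(r[0],1),np.round(sorted(r[1]),1),round((a+90)%180-90,1),round(float(np.median(p[:,2])),4)
E
python3 - <<'E'
from h import *
a=snapshot("top");b=snapshot("scene")
for s in(a,b):
    W=cloud(s)
    print("boxrim",fit(W,(.4,.6),(-.45,-.22),(.079,.095)))
    print("stand",fit(W,(.4,.6),(-.45,-.22),(.035,.052)))
    print("handle",fit(W,(.44,.58),(-.17,-.03),(.008,.03)))
    print("rackwires",fit(W,(.33,.70),(.15,.42),(.05,.07)))
    print("stop",fit(W,(.33,.70),(.33,.42),(.022,.04)))
    print("bench",np.nanmedian(W[(abs(W[...,0]-.58)<.05)&(abs(W[...,1]-.1)<.05)][:,2]))
    for n in("bay_home","bay_mouth"):
      for d in tip_of(s,n)[:3]:
        z=0 if n=="bay_home" else .02
        T=s["extrinsics"];r=T[:3,:3]@ray(s,*d["centre"]);print(n,round(d["conf"],2),d["centre"],np.round(T[:3,3]+r*(z-T[2,3])/r[2],4))
im=a["pixels"][170:310,190:300,::-1];im2=a["pixels"][210:290,370:530,::-1]
i1=cv2.resize(im,None,fx=3.5,fy=3.5);i2=cv2.resize(im2,None,fx=2.5,fy=2.5)
c=np.zeros((490,i1.shape[1]+i2.shape[1],3),np.uint8);c[:i1.shape[0],:i1.shape[1]]=i1;c[:i2.shape[0],i1.shape[1]:]=i2;cv2.imwrite("pics/c1.png",c)
E
```

```text
boxrim (283, array([ 497.3, -337.1]), array([ 61.6, 139.9]), -0.2, 0.0828)
stand (2465, array([ 507.5, -326.2]), array([101.5, 180.2]), -2.0, 0.0448)
handle (397, array([520.1, -92.4]), array([ 98.5, 127.5]), -84.8, 0.0187)
rackwires (1725, array([512.5, 289.1]), array([135.8, 256.5]), -3.8, 0.0568)
stop (343, array([513.7, 343.5]), array([ 39.8, 257.5]), -3.6, 0.029)
bench -0.0009624547827978835
bay_home 0.85 [151.6, 236.5] [0.5493 0.5237 0.    ]
bay_home 0.84 [248.8, 218.5] [0.5922 0.279  0.    ]
bay_mouth 0.9 [271.1, 215.2] [0.5964 0.2204 0.02  ]
bay_mouth 0.59 [175.1, 228.4] [0.566  0.4592 0.02  ]
boxrim (280, array([ 500.7, -337.8]), array([ 67.4, 143.1]), 1.1, 0.0825)
stand (1162, array([ 510.4, -325.9]), array([104.8, 181.2]), -2.0, 0.0441)
handle (352, array([523.2, -91.3]), array([ 26.2, 102.8]), 11.3, 0.0189)
rackwires (2412, array([514.7, 288.7]), array([136.3, 258.7]), -3.9, 0.0564)
stop (1089, array([518.7, 343.1]), array([ 39.8, 263. ]), -3.6, 0.0292)
bench -0.0006802093140059751
bay_mouth 0.76 [357.6, 303.1] [0.5962 0.2176 0.02  ]
bay_mouth 0.63 [474.9, 358.5] [0.5646 0.4529 0.02  ]
```

View pics/c1.png

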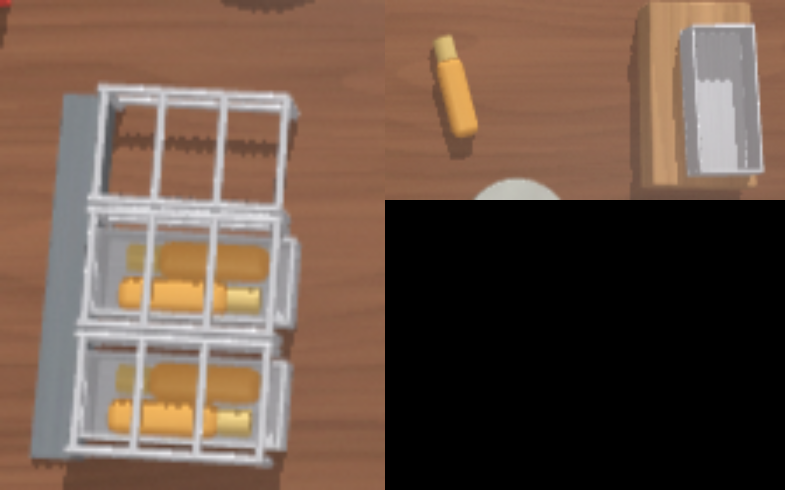

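Empty bay: home ≈ (599.5, 281) mm, yaw ≈ 86.2°. The box sits at (498.5, -337.3) with its long axis along world x. The orange handle is at about (522, -93), yaw 11°.

```bash
cat >> h.py <<'E'
def plan(x,y,z,a,cur=None):
    """world target mm, tool x heading a deg, tool straight down -> tool-frame shift mm, turn"""
    if cur is None:
        st=state();p=st["eef_pos"]*1000;q=st["ee_rot"];R0=R.from_quat([*q[1:],q[0]])
    else:
        p=np.array(cur[:3]);R0=R.from_euler("z",cur[3],degrees=True)*R.from_euler("x",180,degrees=True)
    R1=R.from_euler("z",a,degrees=True)*R.from_euler("x",180,degrees=True)
    t=R0.inv().apply(np.array([x,y,z])-p);w=(R0.inv()*R1).as_rotvec()
    print("shift",np.round(t,1).tolist(),"turn",np.round(w,3).tolist(),"n",round(np.linalg.norm(t)/62.5,1),round(np.degrees(np.linalg.norm(w))/10.7,1))
E
python3 - <<'E'
from h import *
plan(498.5,-337.3,160,0.3)
E
```

```text
shift [309.0, -158.5, 71.3] turn [0.0, -0.0, 0.432] n 5.7 2.3
```

Emit:
{"fn": "drive_tool", "kwargs": {
  "motion": [
    {"translation": [155,-79,20],"turn": [0,0,0.22],"fingers": 85},
    {"translation": [309,-158.5,71],"turn": [0,0,0.432],"fingers": 85},
    {"translation": [309,-158.5,71],"turn": [0,0,0.432],"fingers": 85},
    {"translation": [309,-158.5,71],"turn": [0,0,0.432],"fingers": 85},
    {"translation": [309,-158.5,71],"turn": [0,0,0.432],"fingers": 85},
    {"translation": [309,-158.5,71],"turn": [0,0,0.432],"fingers": 85},
    {"translation": [309,-158.5,71],"turn": [0,0,0.432],"fingers": 85},
    {"translation": [309,-158.5,71],"turn": [0,0,0.432],"fingers": 85},
    {"translation": [309,-158.5,71],"turn": [0,0,0.432],"fingers": 85}
  ]
}}

```text
time: 2.92
eef_pos: [0.4981, -0.3385, 0.1608]
ee_rot: [0.0, 1.0, 0.002, 0.0]
contact_force: [-0.5, -0.1, -0.6]
grip_width: 0.997
grasp_force: 0.0
```

Run:
```python
from h import *
s=snapshot("wrist");save(s,"w1.png");print(s["intrinsics"].tolist());print(state()["eef_pos"])
plan(498.5,-337.3,50,0.3)
```

```text
[[371.64829954431775, 0.0, 320.8048613143028], [0.0, 371.64829954431775, 240.2618255336036], [0.0, 0.0, 1.0]]
[ 0.49804798 -0.33858888  0.16079163]
shift [0.4, -1.4, 110.8] turn [0.001, -0.001, -0.002] n 1.8 0.0
```

View pics/w1.png

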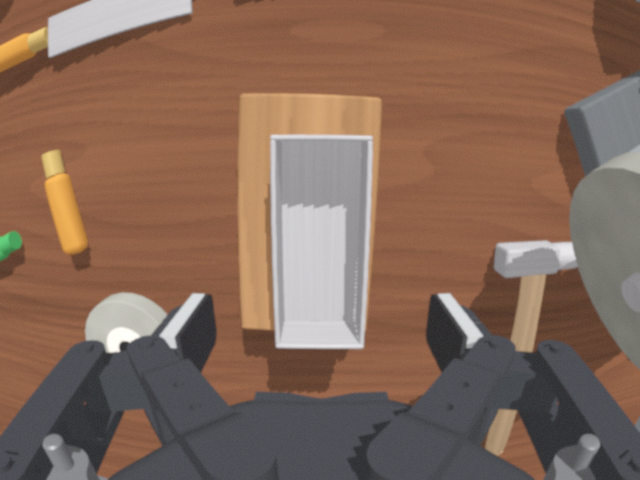

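The wrist view shows the box centred between the fingers: walls at columns 274 and 370, midpoint 322, and square to the fingers. I'll descend and grip.

Emit:
{"fn": "drive_tool", "kwargs": {
  "motion": [
    {"translation": [0.5,-1.5,40],"turn": [0,0,0],"fingers": 85},
    {"translation": [0.5,-1.5,80],"turn": [0,0,0],"fingers": 85},
    {"translation": [0.5,-1.5,110],"turn": [0,0,0],"fingers": 85},
    {"translation": [0.5,-1.5,110],"turn": [0,0,0],"fingers": 85},
    {"translation": [0.5,-1.5,110],"turn": [0,0,0],"fingers": 85},
    {"translation": [0.5,-1.5,110],"turn": [0,0,0],"fingers": 40},
    {"translation": [0.5,-1.5,110],"turn": [0,0,0],"fingers": 40},
    {"translation": [0.5,-1.5,110],"turn": [0,0,0],"fingers": 40},
    {"translation": [0.5,-1.5,110],"turn": [0,0,0],"fingers": 40},
    {"translation": [0.5,-1.5,110],"turn": [0,0,0],"fingers": 40}
  ]
}}

```text
time: 4.22
eef_pos: [0.5005, -0.337, 0.0526]
ee_rot: [0.001, 1.0, 0.002, 0.002]
contact_force: [0.0, -0.9, 7.0]
grip_width: 0.692
grasp_force: 66.8
```

Emit:
{"fn": "drive_tool", "kwargs": {
  "motion": [
    {"translation": [0,0,-15],"turn": [0,0,0],"fingers": 40},
    {"translation": [0,0,-40],"turn": [0,0,0],"fingers": 40},
    {"translation": [0,0,-70],"turn": [0,0,0],"fingers": 40},
    {"translation": [0,0,-90],"turn": [0,0,0],"fingers": 40},
    {"translation": [0,0,-90],"turn": [0,0,0],"fingers": 40}
  ]
}}

```text
time: 4.85
eef_pos: [0.5002, -0.3366, 0.1426]
ee_rot: [0.001, 1.0, 0.002, 0.002]
contact_force: [0.1, 0.5, -2.5]
grip_width: 0.69
grasp_force: 66.0
```

Run:
```python
from h import *
# box centre target: 155 mm short of home
u=np.array([np.cos(np.radians(86.2)),np.sin(np.radians(86.2))]);t=np.array([599.5,281])-160*u;print(t)
plan(t[0],t[1],140,86.2)
```

```text
[588.89617594 121.35176507]
shift [90.9, -457.5, 1.8] turn [0.005, -0.001, -1.5] n 7.5 8.0
```

Emit:
{"fn": "drive_tool", "kwargs": {
  "motion": [
    {"translation": [4,-20,0],"turn": [0,0,-0.06],"fingers": 40},
    {"translation": [12,-60,0],"turn": [0,0,-0.19],"fingers": 40},
    {"translation": [21,-107,0],"turn": [0,0,-0.34],"fingers": 40},
    {"translation": [31,-155,0],"turn": [0,0,-0.5],"fingers": 40},
    {"translation": [41,-205,0],"turn": [0,0,-0.66],"fingers": 40},
    {"translation": [51,-255,0],"turn": [0,0,-0.82],"fingers": 40},
    {"translation": [61,-305,0],"turn": [0,0,-0.98],"fingers": 40},
    {"translation": [71,-355,0],"turn": [0,0,-1.14],"fingers": 40},
    {"translation": [80,-402,0],"turn": [0,0,-1.3],"fingers": 40},
    {"translation": [88,-440,0],"turn": [0,0,-1.44],"fingers": 40},
    {"translation": [91,-457.5,0],"turn": [0.005,0,-1.5],"fingers": 40},
    {"translation": [91,-457.5,0],"turn": [0.005,0,-1.5],"fingers": 40},
    {"translation": [91,-457.5,0],"turn": [0.005,0,-1.5],"fingers": 40}
  ]
}}

```text
time: 6.48
eef_pos: [0.587, 0.1211, 0.1396]
ee_rot: [-0.002, 0.73, 0.683, -0.001]
contact_force: [-0.5, -0.6, -1.2]
grip_width: 0.692
grasp_force: 65.9
```

Run:
```python
from h import *
plan(588.9,121.4,9,86.2)
for c in("top","scene"):
    W=cloud(snapshot(c))
    print(fit(W,(.53,.65),(.03,.205),(.155,.19)))
```

```text
shift [0.1, 2.5, 130.6] turn [-0.005, -0.002, -0.001] n 2.1 0.0
(123, array([573.9, 122.1]), array([ 64.3, 113.5]), -79.7, 0.1685)
(956, array([588.8, 125.4]), array([102.4, 142.5]), 68.6, 0.1664)
```

Lowering gently to the bench.

Emit:
{"fn": "drive_tool", "kwargs": {
  "motion": [
    {"translation": [0,1.5,20],"turn": [-0.003,-0.002,0],"fingers": 40},
    {"translation": [0,2,50],"turn": [-0.005,-0.002,0],"fingers": 40},
    {"translation": [0,2,80],"turn": [-0.005,-0.002,0],"fingers": 40},
    {"translation": [0,2,105],"turn": [-0.005,-0.002,0],"fingers": 40},
    {"translation": [0,2,118],"turn": [-0.005,-0.002,0],"fingers": 40},
    {"translation": [0,2,125],"turn": [-0.005,-0.002,0],"fingers": 40},
    {"translation": [0,2,128],"turn": [-0.005,-0.002,0],"fingers": 40},
    {"translation": [0,2,130],"turn": [-0.005,-0.002,0],"fingers": 40},
    {"translation": [0,2,131],"turn": [-0.005,-0.002,0],"fingers": 40},
    {"translation": [0,2,131],"turn": [-0.005,-0.002,0],"fingers": 40}
  ]
}}

```text
time: 7.82
eef_pos: [0.5896, 0.1226, 0.0097]
ee_rot: [0.0, 0.73, 0.683, 0.001]
contact_force: [0.1, -0.6, -1.4]
grip_width: 0.693
grasp_force: 65.9
```

Emit:
{"fn": "drive_tool", "kwargs": {
  "motion": [
    {"translation": [0,0,1],"turn": [0,0,0],"fingers": 40},
    {"translation": [0,0,2],"turn": [0,0,0],"fingers": 40},
    {"translation": [0,0,2],"turn": [0,0,0],"fingers": 40}
  ]
}}

```text
time: 8.2
eef_pos: [0.5895, 0.1225, 0.0076]
ee_rot: [0.0, 0.73, 0.683, 0.001]
contact_force: [-1.6, -0.2, 0.6]
grip_width: 0.692
grasp_force: 66.1
```

Emit:
{"fn": "drive_tool", "kwargs": {
  "motion": [
    {"translation": [0,0,0.5],"turn": [0,0,0],"fingers": 40},
    {"translation": [0,0,0.5],"turn": [0,0,0],"fingers": 85},
    {"translation": [0,0,0.5],"turn": [0,0,0],"fingers": 85},
    {"translation": [0,0,0.5],"turn": [0,0,0],"fingers": 85},
    {"translation": [0,0,0.5],"turn": [0,0,0],"fingers": 85},
    {"translation": [0,0,-30],"turn": [0,0,0],"fingers": 85},
    {"translation": [0,0,-70],"turn": [0,0,0],"fingers": 85},
    {"translation": [0,0,-130],"turn": [0,0,0],"fingers": 85},
    {"translation": [0,0,-130],"turn": [0,0,0],"fingers": 85}
  ]
}}

```text
time: 9.32
eef_pos: [0.5939, 0.1231, 0.1441]
ee_rot: [0.004, 0.73, 0.683, 0.006]
contact_force: [1.2, 0.6, -0.0]
grip_width: 0.998
grasp_force: 0.0
```

Run:
```python
from h import *
plan(521,-92,120,11.3)
```

```text
shift [-219.6, -58.9, 22.4] turn [0.009, -0.012, 1.308] n 3.7 7.0
```

Emit:
{"fn": "drive_tool", "kwargs": {
  "motion": [
    {"translation": [-50,-15,0],"turn": [0,0,0.18],"fingers": 85},
    {"translation": [-100,-30,0],"turn": [0,0,0.36],"fingers": 85},
    {"translation": [-150,-45,10],"turn": [0,0,0.54],"fingers": 85},
    {"translation": [-200,-55,20],"turn": [0,0,0.72],"fingers": 85},
    {"translation": [-219,-59,22],"turn": [0,0,0.9],"fingers": 85},
    {"translation": [-219,-59,22],"turn": [0,0,1.08],"fingers": 85},
    {"translation": [-219,-59,22],"turn": [0,0,1.26],"fingers": 85},
    {"translation": [-219,-59,22],"turn": [0,0,1.308],"fingers": 85},
    {"translation": [-219,-59,22],"turn": [0,0,1.308],"fingers": 85},
    {"translation": [-219,-59,22],"turn": [0,0,1.308],"fingers": 85}
  ]
}}

```text
time: 10.58
eef_pos: [0.5155, -0.0922, 0.1144]
ee_rot: [-0.001, 0.995, 0.099, 0.001]
contact_force: [0.1, 1.4, -0.2]
grip_width: 0.995
grasp_force: 0.0
```

Run:
```python
from h import *
st=state();print(st["eef_pos"],st["ee_rot"])
for c in("top","scene"):
    s=snapshot(c);W=cloud(s)
    print("box",fit(W,(.52,.66),(.02,.205),(.034,.05)))
s=snapshot("wrist");save(s,"w2.png");K=s["intrinsics"];T=s["extrinsics"]
for d in silhouettes(s,"handle")[:3]:
    v,u=np.nonzero(d["mask"]);x=(u-K[0,2])/K[0,0];y=(v-K[1,2])/K[1,1];r=np.hypot(x,y)
    k=np.where(r>0,np.sin(r)/np.maximum(r,1e-9),1);D=np.stack([x*k,y*k,np.cos(r)],-1)@T[:3,:3].T
    P=T[:3,3]+D*((.014-T[2,3])/D[:,2])[:,None]
    r=cv2.minAreaRect(P[:,:2].astype(np.float32)*1000);print(round(d["conf"],2),d["centre"],r,s["pixels"][d["mask"]].mean(0).round())
plan(521,-92,3,11.3)
```

```text
[ 0.51551387 -0.09216973  0.11439507] [-5.45908920e-04  9.95117637e-01  9.86930240e-02  5.27303686e-04]
box (217, array([587.9, 121.4]), array([ 61.4, 140. ]), 86.1, 0.0385)
box (410, array([591. , 120.1]), array([ 63. , 143.1]), 85.5, 0.0379)
0.79 [323.7, 232.1] ((521.6513061523438, -92.10842895507812), (99.89974975585938, 26.041622161865234), 12.237008094787598) [232. 178.  95.]
0.77 [147.6, 267.8] ((470.6889953613281, 35.578514099121094), (27.90047264099121, 106.7239761352539), 17.677879333496094) [100. 196. 121.]
0.41 [459.2, 18.8] ((686.5677490234375, -113.20710754394531), (42.5621223449707, 265.8485412597656), 5.802730560302734) [214. 208. 206.]
shift [4.9, 0.9, 111.8] turn [-0.001, -0.002, -0.0] n 1.8 0.0
```

View pics/w2.png

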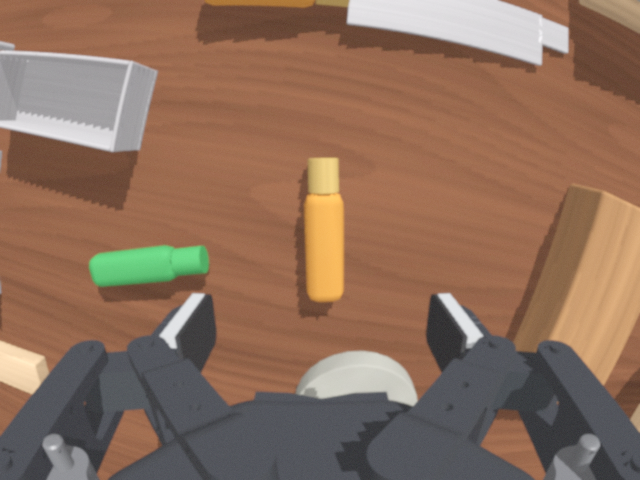

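The wrist view shows the orange handle with its brass ferrule at (324,232), centred between the fingers; the green look-alike at (148,268) is well clear. I'll descend and grip it.

Emit:
{"fn": "drive_tool", "kwargs": {
  "motion": [
    {"translation": [5,0.5,40],"turn": [0,0,-0.01],"fingers": 85},
    {"translation": [5,0.5,80],"turn": [0,0,-0.01],"fingers": 60},
    {"translation": [5,0.5,103],"turn": [0,0,-0.01],"fingers": 50},
    {"translation": [5,0.5,109],"turn": [0,0,-0.01],"fingers": 45},
    {"translation": [5,0.5,109],"turn": [0,0,-0.01],"fingers": 45},
    {"translation": [5,0.5,109],"turn": [0,0,-0.01],"fingers": 10},
    {"translation": [5,0.5,109],"turn": [0,0,-0.01],"fingers": 10},
    {"translation": [5,0.5,109],"turn": [0,0,-0.01],"fingers": 10},
    {"translation": [5,0.5,109],"turn": [0,0,-0.01],"fingers": 10},
    {"translation": [5,0.5,109],"turn": [0,0,-0.01],"fingers": 10}
  ]
}}

```text
time: 12.02
eef_pos: [0.5227, -0.092, 0.0077]
ee_rot: [0.0, 0.995, 0.103, 0.002]
contact_force: [-1.1, -0.3, 6.3]
grip_width: 0.29
grasp_force: 61.6
```

Emit:
{"fn": "drive_tool", "kwargs": {
  "motion": [
    {"translation": [0,0,-20],"turn": [0,0,0],"fingers": 10},
    {"translation": [0,0,-60],"turn": [0,0,0],"fingers": 10},
    {"translation": [0,0,-100],"turn": [0,0,0],"fingers": 10},
    {"translation": [0,0,-120],"turn": [0,0,0],"fingers": 10},
    {"translation": [0,0,-120],"turn": [0,0,0],"fingers": 10}
  ]
}}

```text
time: 12.65
eef_pos: [0.5225, -0.0922, 0.1282]
ee_rot: [0.0, 0.995, 0.103, 0.003]
contact_force: [1.0, -0.4, -0.9]
grip_width: 0.288
grasp_force: 60.8
```

Run:
```python
from h import *
plan(589.4,120.8,120,86)
```

```text
shift [109.2, -194.7, 8.6] turn [0.005, -0.004, -1.294] n 3.6 6.9
```

Emit:
{"fn": "drive_tool", "kwargs": {
  "motion": [
    {"translation": [8,-15,0],"turn": [0,0,-0.1],"fingers": 10},
    {"translation": [23,-42,0],"turn": [0,0,-0.27],"fingers": 10},
    {"translation": [38,-69,0],"turn": [0,0,-0.44],"fingers": 10},
    {"translation": [53,-96,0],"turn": [0,0,-0.61],"fingers": 10},
    {"translation": [68,-123,0],"turn": [0,0,-0.78],"fingers": 10},
    {"translation": [83,-150,0],"turn": [0,0,-0.95],"fingers": 10},
    {"translation": [98,-176,0],"turn": [0,0,-1.12],"fingers": 10},
    {"translation": [107,-192,0],"turn": [0,0,-1.25],"fingers": 10},
    {"translation": [109,-194.5,0],"turn": [0.005,-0.004,-1.294],"fingers": 10},
    {"translation": [109,-194.5,0],"turn": [0.005,-0.004,-1.294],"fingers": 10},
    {"translation": [109,-194.5,0],"turn": [0.005,-0.004,-1.294],"fingers": 10}
  ]
}}

```text
time: 14.02
eef_pos: [0.5867, 0.1206, 0.125]
ee_rot: [-0.002, 0.732, 0.682, -0.002]
contact_force: [-0.0, -0.0, -0.3]
grip_width: 0.282
grasp_force: 60.8
```

Run:
```python
from h import *
s=snapshot("wrist");save(s,"w3.png")
plan(589.4,120.8,43.5,86)
```

```text
shift [0.4, 2.9, 81.9] turn [-0.006, -0.001, -0.001] n 1.3 0.0
```

View pics/w3.png

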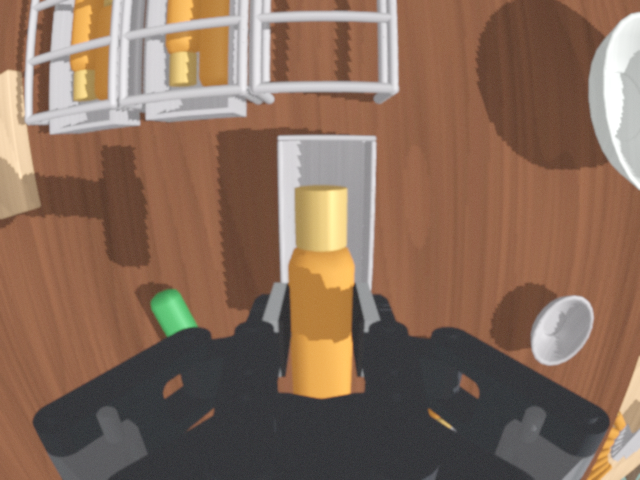

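The wrist view shows the handle (column 322) over the box (centre column about 326), and the 2.5 mm sideways correction closes that gap. The box is lined up with the empty bay at (325,60). I'll lower, then release.

Emit:
{"fn": "drive_tool", "kwargs": {
  "motion": [
    {"translation": [0,2.5,25],"turn": [-0.006,0,0],"fingers": 10},
    {"translation": [0,2.5,50],"turn": [-0.006,0,0],"fingers": 10},
    {"translation": [0,2.5,70],"turn": [-0.006,0,0],"fingers": 10},
    {"translation": [0,2.5,79],"turn": [-0.006,0,0],"fingers": 10},
    {"translation": [0,2.5,82],"turn": [-0.006,0,0],"fingers": 10},
    {"translation": [0,2.5,82],"turn": [-0.006,0,0],"fingers": 10},
    {"translation": [0,2.5,82],"turn": [-0.006,0,0],"fingers": 10}
  ]
}}

```text
time: 14.95
eef_pos: [0.5906, 0.121, 0.0453]
ee_rot: [0.001, 0.731, 0.682, 0.002]
contact_force: [0.1, -0.7, -1.0]
grip_width: 0.282
grasp_force: 60.8
```

Emit:
{"fn": "drive_tool", "kwargs": {
  "motion": [
    {"translation": [0,0,0],"turn": [0,0,0],"fingers": 70},
    {"translation": [0,0,0],"turn": [0,0,0],"fingers": 70},
    {"translation": [0,0,0],"turn": [0,0,0],"fingers": 70},
    {"translation": [0,0,0],"turn": [0,0,0],"fingers": 70},
    {"translation": [0,0,-40],"turn": [0,0,0],"fingers": 70},
    {"translation": [0,0,-80],"turn": [0,0,0],"fingers": 70},
    {"translation": [0,0,-80],"turn": [0,0,0],"fingers": 70},
    {"translation": [0,0,-80],"turn": [0,0,0],"fingers": 70}
  ]
}}

```text
time: 15.95
eef_pos: [0.5893, 0.1207, 0.1241]
ee_rot: [0.0, 0.731, 0.682, 0.001]
contact_force: [0.0, 0.2, -1.3]
grip_width: 0.822
grasp_force: 0.0
```

Run:
```python
from h import *
s=snapshot("wrist");save(s,"w4.png")
for c in("top","scene"):
    t=snapshot(c);W=cloud(t)
    try:print("box",fit(W,(.52,.66),(.02,.205),(.034,.05)))
    except Exception as e:print(e)
u=np.array([np.cos(np.radians(86.2)),np.sin(np.radians(86.2))]);p=np.array([589.4,120.8])-110*u;print(p)
plan(*p,130,86.2)
```

```text
box (95, array([587.5, 125.6]), array([ 60.3, 131.3]), 86.3, 0.0382)
box (407, array([590.6, 121.2]), array([ 63.3, 142.1]), 86.4, 0.0379)
[582.10987096  11.04183849]
shift [-109.7, 1.5, -7.5] turn [-0.001, -0.0, -0.004] n 1.8 0.0
```

View pics/w4.png

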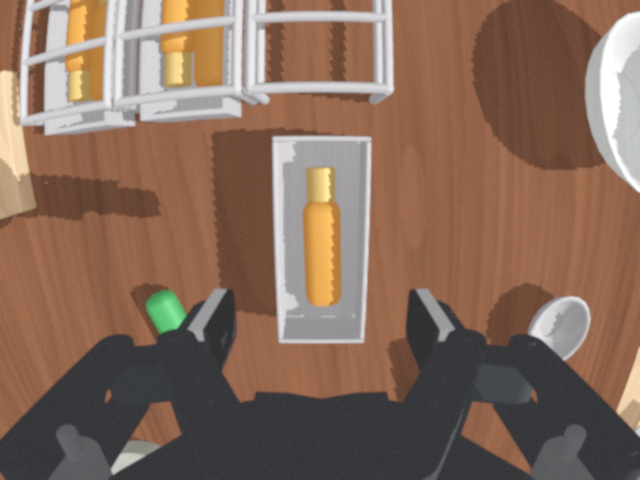

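The handle lies in the box at (322,235), and the box lines up with the empty bay. Next I'll move behind the box with the fingers partly closed and go down.

Emit:
{"fn": "drive_tool", "kwargs": {
  "motion": [
    {"translation": [-40,1,0],"turn": [0,0,0],"fingers": 24},
    {"translation": [-80,1,0],"turn": [0,0,0],"fingers": 24},
    {"translation": [-110,1,0],"turn": [0,0,-0.004],"fingers": 24},
    {"translation": [-110,1,0],"turn": [0,0,-0.004],"fingers": 24},
    {"translation": [-110,1,40],"turn": [0,0,-0.004],"fingers": 24},
    {"translation": [-110,1,80],"turn": [0,0,-0.004],"fingers": 24},
    {"translation": [-110,1,104],"turn": [0,0,-0.004],"fingers": 24},
    {"translation": [-110,1,111],"turn": [0,0,-0.004],"fingers": 24},
    {"translation": [-110,1,111],"turn": [0,0,-0.004],"fingers": 24},
    {"translation": [-110,1,111],"turn": [0,0,-0.004],"fingers": 24}
  ]
}}

```text
time: 17.35
eef_pos: [0.5844, 0.0114, 0.0145]
ee_rot: [0.001, 0.73, 0.683, 0.002]
contact_force: [0.3, -0.6, -0.2]
grip_width: 0.282
grasp_force: 0.0
```

Run:
```python
from h import *
u=np.array([np.cos(np.radians(86.2)),np.sin(np.radians(86.2))])
for d in(200,100): plan(*(np.array([599.5,281])-d*u),12,86.2)
```

```text
shift [70.0, -2.8, 2.6] turn [0.004, -0.001, 0.001] n 1.1 0.0
shift [170.0, -2.7, 2.7] turn [0.004, -0.001, 0.001] n 2.7 0.0
```

Emit:
{"fn": "drive_tool", "kwargs": {
  "motion": [
    {"translation": [12,-1,1],"turn": [0,0,0],"fingers": 24},
    {"translation": [20,-2,1],"turn": [0,0,0],"fingers": 24},
    {"translation": [24,-2.5,1],"turn": [0,0,0],"fingers": 24},
    {"translation": [28,-2.5,1],"turn": [0,0,0],"fingers": 24},
    {"translation": [32,-2.5,1],"turn": [0,0,0],"fingers": 24},
    {"translation": [36,-2.5,1],"turn": [0,0,0],"fingers": 24},
    {"translation": [41,-2.5,1],"turn": [0,0,0],"fingers": 24},
    {"translation": [46,-2.5,1],"turn": [0,0,0],"fingers": 24},
    {"translation": [51,-2.5,1],"turn": [0,0,0],"fingers": 24},
    {"translation": [56,-2.5,1],"turn": [0,0,0],"fingers": 24},
    {"translation": [60,-2.5,1],"turn": [0,0,0],"fingers": 24},
    {"translation": [60,-2.5,1],"turn": [0,0,0],"fingers": 24}
  ]
}}

```text
time: 18.85
eef_pos: [0.5845, 0.0718, 0.0121]
ee_rot: [0.0, 0.73, 0.683, 0.001]
contact_force: [0.5, 0.3, 0.4]
grip_width: 0.281
grasp_force: 0.0
```

Run:
```python
from h import *
for c in("top","scene"):
    W=cloud(snapshot(c))
    print("box",fit(W,(.52,.66),(.08,.218),(.034,.045)))
s=snapshot("wrist");save(s,"w5.png")
u=np.array([np.cos(np.radians(86.2)),np.sin(np.radians(86.2))])
for d in(100,): plan(*(np.array([599.5,281])-d*u),12,86.2)
```

```text
box (117, array([590.3, 163.1]), array([105.7, 133.2]), -74.8, 0.0381)
box (354, array([580. , 148.9]), array([118.5, 137.7]), 90.0, 0.038)
shift [110.2, 1.3, 0.1] turn [0.001, -0.001, 0.0] n 1.8 0.0
```

View pics/w5.png

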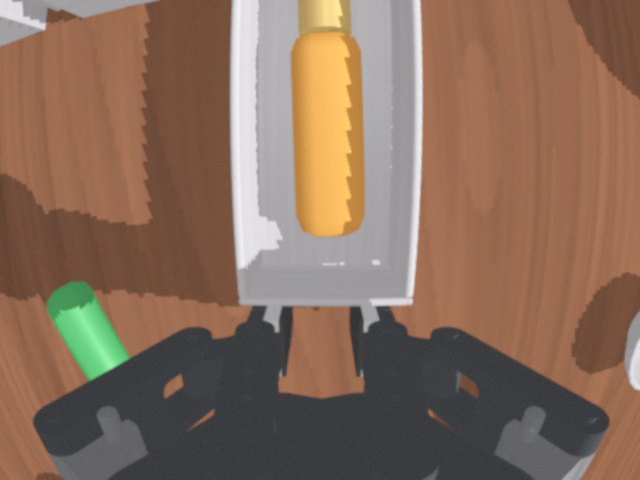

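The wrist view shows the box square against both fingertips (rear edge at row 302, columns 240–412), with the handle inside. I'll continue the push.

Emit:
{"fn": "drive_tool", "kwargs": {
  "motion": [
    {"translation": [4,0,0],"turn": [0,0,0],"fingers": 24},
    {"translation": [9,0,0],"turn": [0,0,0],"fingers": 24},
    {"translation": [15,0.5,0],"turn": [0,0,0],"fingers": 24},
    {"translation": [21,0.5,0],"turn": [0,0,0],"fingers": 24},
    {"translation": [27,0.5,0],"turn": [0,0,0],"fingers": 24},
    {"translation": [33,0.5,0],"turn": [0,0,0],"fingers": 24},
    {"translation": [39,0.5,0],"turn": [0,0,0],"fingers": 24},
    {"translation": [45,0.5,0],"turn": [0,0,0],"fingers": 24},
    {"translation": [51,0.5,0],"turn": [0,0,0],"fingers": 24},
    {"translation": [57,0.5,0],"turn": [0,0,0],"fingers": 24},
    {"translation": [63,0.5,0],"turn": [0,0,0],"fingers": 24},
    {"translation": [69,0.5,0],"turn": [0,0,0],"fingers": 24},
    {"translation": [75,0.5,0],"turn": [0,0,0],"fingers": 24},
    {"translation": [81,0.5,0],"turn": [0,0,0],"fingers": 24},
    {"translation": [87,0.5,0],"turn": [0,0,0],"fingers": 24},
    {"translation": [93,0.5,0],"turn": [0,0,0],"fingers": 24},
    {"translation": [98,0.5,0],"turn": [0,0,0],"fingers": 24},
    {"translation": [102,0.5,0],"turn": [0,0,0],"fingers": 24},
    {"translation": [105,0.5,0],"turn": [0,0,0],"fingers": 24},
    {"translation": [105,0.5,0],"turn": [0,0,0],"fingers": 24}
  ]
}}

```text
time: 21.5
eef_pos: [0.5922, 0.1762, 0.0124]
ee_rot: [0.0, 0.73, 0.683, 0.001]
contact_force: [-0.4, -0.6, 0.5]
grip_width: 0.282
grasp_force: 0.0
```

Run:
```python
from h import *
s=snapshot("scene");save(s,"s5.png",(300,210,520,375),3)
for d in (81,):
    u=np.array([np.cos(np.radians(86.2)),np.sin(np.radians(86.2))]);plan(*(np.array([599.5,281])-d*u),12,86.2)
```

```text
shift [24.1, 0.3, 0.6] turn [0.002, -0.001, 0.0] n 0.4 0.0
```

View pics/s5.png

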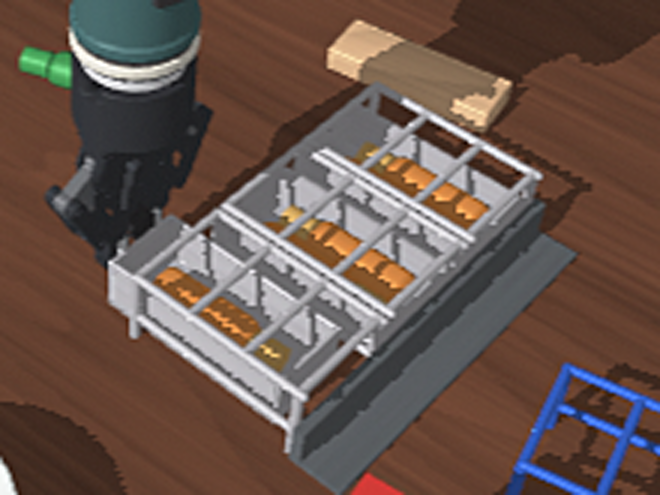

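The box is in the bay (end showing at (140,285) in the crop), still about 20–25 mm short of home. I'll ease on slowly.

Emit:
{"fn": "drive_tool", "kwargs": {
  "motion": [
    {"translation": [3,0,0],"turn": [0,0,0],"fingers": 24},
    {"translation": [6,0,0],"turn": [0,0,0],"fingers": 24},
    {"translation": [9,0,0],"turn": [0,0,0],"fingers": 24},
    {"translation": [12,0,0],"turn": [0,0,0],"fingers": 24},
    {"translation": [14,0,0],"turn": [0,0,0],"fingers": 24},
    {"translation": [16,0,0],"turn": [0,0,0],"fingers": 24},
    {"translation": [18,0,0],"turn": [0,0,0],"fingers": 24},
    {"translation": [18,0,0],"turn": [0,0,0],"fingers": 24}
  ]
}}

```text
time: 22.55
eef_pos: [0.5932, 0.1941, 0.0123]
ee_rot: [0.0, 0.73, 0.683, 0.001]
contact_force: [0.6, -1.3, 1.1]
grip_width: 0.282
grasp_force: 0.3
```

Emit:
{"fn": "drive_tool", "kwargs": {
  "motion": [
    {"translation": [1,0,0],"turn": [0,0,0],"fingers": 24},
    {"translation": [2,0,0],"turn": [0,0,0],"fingers": 24},
    {"translation": [2,0,0],"turn": [0,0,0],"fingers": 24}
  ]
}}

```text
time: 22.92
eef_pos: [0.5932, 0.1959, 0.0122]
ee_rot: [0.0, 0.73, 0.683, 0.001]
contact_force: [0.5, -0.9, 0.6]
grip_width: 0.283
grasp_force: 0.6
```

```bash
cat > m.py <<'E'
from h import *
# rear end of box relative to home, in bay frame (mm): x along bay, at rim height
a=np.radians(86.2);u=np.array([np.cos(a),np.sin(a)]);l=np.array([-u[1],u[0]]);h=np.array([599.5,281])
for c in("top","scene"):
    W=cloud(snapshot(c))*1000
    q=(W[...,:2]-h);x=q@u;y=q@l
    for n,off in(("empty",0),("mid",86),("far",172)):
        m=(W[...,2]>34)&(W[...,2]<44)&(abs(y-off)<27)&(x<-64)&(x>-110)
        p=x[m];print(c,n,len(p),np.round(np.percentile(p,[2,10,50]),1) if len(p) else "", np.round([y[m].min(),y[m].max()],1) if len(p) else "")
E
python3 m.py
```

```text
top empty 0  
top mid 0  
top far 0  
scene empty 55 [-91.3 -87.9 -79.2] [-25.2  26.6]
scene mid 4 [-68.  -67.9 -66.4] [111.1 112.3]
scene far 3 [-71.  -70.9 -70.6] [160.2 198.8]
```

Emit:
{"fn": "drive_tool", "kwargs": {
  "motion": [
    {"translation": [1,0,0],"turn": [0,0,0],"fingers": 24},
    {"translation": [2,0,0],"turn": [0,0,0],"fingers": 24},
    {"translation": [2,0,0],"turn": [0,0,0],"fingers": 24}
  ]
}}

```text
time: 23.4
eef_pos: [0.5933, 0.1975, 0.0122]
ee_rot: [0.0, 0.73, 0.683, 0.001]
contact_force: [0.6, -2.7, 0.9]
grip_width: 0.28
grasp_force: 1.6
```

Emit:
{"fn": "drive_tool", "kwargs": {
  "motion": [
    {"translation": [1,0,0],"turn": [0,0,0],"fingers": 24},
    {"translation": [1.5,0,0],"turn": [0,0,0],"fingers": 24},
    {"translation": [1.5,0,0],"turn": [0,0,0],"fingers": 24}
  ]
}}

```text
time: 23.78
eef_pos: [0.5933, 0.1976, 0.0123]
ee_rot: [0.001, 0.73, 0.684, -0.0]
contact_force: [-1.0, -8.7, 2.1]
grip_width: 0.284
grasp_force: 4.2
```

The force rose to about 9 N with no further travel, so the box is probably at the stop bar. I'll back off, rise and measure.

Emit:
{"fn": "drive_tool", "kwargs": {
  "motion": [
    {"translation": [-5,0,0],"turn": [0,0,0],"fingers": 24},
    {"translation": [-25,0,0],"turn": [0,0,0],"fingers": 24},
    {"translation": [-60,0,0],"turn": [0,0,0],"fingers": 24},
    {"translation": [-60,0,-50],"turn": [0,0,0],"fingers": 24},
    {"translation": [-60,0,-110],"turn": [0,0,0],"fingers": 24},
    {"translation": [-60,0,-140],"turn": [0,0,0],"fingers": 24},
    {"translation": [-60,0,-140],"turn": [0,0,0],"fingers": 24},
    {"translation": [-60,0,-140],"turn": [0,0,0],"fingers": 24}
  ]
}}

```text
time: 24.78
eef_pos: [0.5884, 0.1387, 0.1511]
ee_rot: [-0.0, 0.73, 0.683, 0.0]
contact_force: [-0.3, 0.4, 0.0]
grip_width: 0.285
grasp_force: 0.0
```

```bash
python3 m.py
python3 - <<'E'
from h import *
s=snapshot("wrist");save(s,"w6.png",(60,0,580,400),1.4)
a=np.radians(86.2);u=np.array([np.cos(a),np.sin(a)]);l=np.array([-u[1],u[0]])
print(s["extrinsics"][:3,3])
E
```

```text
top empty 27 [-72.6 -72.2 -71.1] [-26.8  26.9]
top mid 0  
top far 16 [-74.2 -74.  -73. ] [177.6 198.9]
scene empty 19 [-70.7 -70.1 -68.9] [-21.6  27. ]
scene mid 4 [-67.8 -67.2 -65.5] [112.  112.6]
scene far 2 [-68.4 -68.3 -67.5] [198.2 198.3]
[0.59232556 0.20502894 0.29250989]
```

View pics/w6.png

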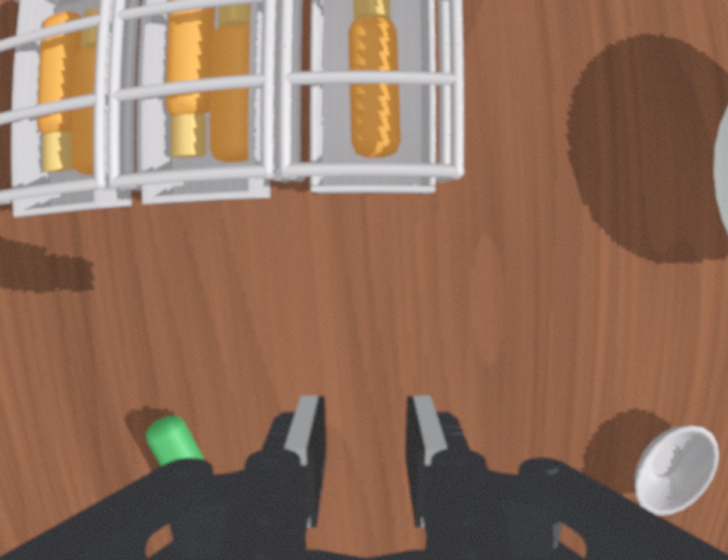

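The box end is level with the full boxes next to it (rear edge -71 to -73 mm, neighbours -68 to -74). It is centred between the wires with the handle inside. I'm handing in.

```bash
python3 -c "
from station import *
print(hand_in())"
```

```text
the job is handed in; nothing more can be done
None
```

I handed the job in with the box, handle inside, pushed home against the stop bar in the empty bay. The arm stood clear and the clock was at about 25 s; `hand_in()` returned no verdict, so I have no confirmation from the judge.

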